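# Unhook the lid and snap it on the card tub

## Robot

A 6-joint arm with a two-finger parallel gripper is mounted at the origin on a cart in front of the work surface, level with it; the furniture and walls round the work are solid. World frame = base frame: x ahead of the robot, y to its left, z up, the work surface at z = 0. Lengths are in mm, angles in rad, forces in N, time in s.
With the tool pointing down it reaches from about 325 to 875 mm from the base axis. Payload 4.4 kg.
Tool frame: the origin (TCP) lies at the very end of the fingers, on their centre line; the grasp point (between the pads) lies bot.grip_depth behind it (bot.grip_depth is the distance from the TCP to the grasp point, in mm); z points along the fingers, y is the line along which they close (so a half turn about z gives the same grasp; the last joint's range is limited). The gripper opens to 85 mm and grips with 20 to 120 N. Pads are 22 mm wide; open, the fingers measure 114 mm over their backs; the gripper's body (76 mm by 85 mm) begins 54 mm behind the grasp point. The pads swing forward as they close: fully open they stand 13 mm farther back than shut.
Start: joints at [-1.383, 0.207, 1.542, -0, 1.393, -0.15], TCP at [190.55, -542.511, 231.282] pointing down, gripper open.
Joint ranges: [-2.73, 2.73], [-0.86, 2.22], [0.23, 2.46], [-1.11, 4.25], [0.08, 2.63], [-2.82, 2.82]. Speed limits (rad/s): [2.79, 2.79, 3.14, 3.14, 3.14, 3.14].

## Interface

Orientations are given as a rotation vector (axis times angle).
In Python, from workcell import bot, eyes, job_done gives the robot as it stands.
- The arm moves only by the tool carry_out, never from a script. Its argument "steps" is a list of rows, each a list of 3 entries, a list of its own where there are three numbers: the shift along the tool's x, y, z in mm, then the turn, a rotation vector about the tool's x, y, z in degrees, then the finger opening in mm, from 0 to 85.4. A call has 1 to 12 rows; each row is the pose to reach, as a shift and turn from the pose commanded when the call began, along the tool's axes at that moment; what a row does not reach only later rows make up. A row lasts 1/8 s, in which the tool goes at most 62.5 mm and 10.7 degrees, less where a joint would pass 70% of its speed; a pose out of reach is approached as far as the arm can. A call with a gripper value outside its range is refused whole. The fingers move at their own pace and stop on an object; "newtons" is the grip in N (left out, the last holds). Time passes only in rows, so rows that repeat a pose let the fingers close. It gives the time, the measured TCP pose, the force, the opening and the grip force at its end, in the units of the state.
- bot.get_obs(): the state, without advancing time (a new reading comes with each control period).
- eyes.capture(name): name is "side" or "top" or "wrist"; returns a dict with "pixels" (384x512x3 uint8, blue, green, red), "mtx" (3x3 intrinsics, pixels), "distortion" ([k1, k2, p1, p2, k3] as OpenCV has them; the pictures are not rectified), "extrinsics" (4x4, takes a point from world to camera coordinates). Camera axes: x right, y up, looking along -z (the intrinsics and any distortion apply to the point x, -y, -z); pixel columns grow to the right and rows downward; lengths in mm; the calibration is good to about 2 mm. A picture is of the moment at which its call begins. There is no depth.
- job_done(): hands the job in; it is judged then, once.
The state is a dict: "time_s": time; "q": joint angles; "dq": joint speeds; "tau": joint torques, N m; "eef_pos": TCP position; "orientation": TCP orientation; "force": force on the tool from outside, world axes, zero at the start; "wrist_torque": the same for the moment, N m; "width": finger opening in mm; "grip_force": force on a finger pad.
Only numpy, scipy, OpenCV 4.12 (cv2) and the standard library are available. Lean on these libraries where they do the work, as an engineer would, in place of code of your own. Each camera call takes 0.05 s, during which the arm holds its last target. There are 200 camera calls.

## Task

Close the tub of trimmed cards for storage: take the tub's lid off its sloping rack by sliding it up the slope until it clears the upturned hook tips and only then lifting it away, set it over the tub's mouth while still holding it (do not drop it on), and press it fully home until both spring catches have snapped over its end tabs. Let go of it, and leave the glue stick, brass weight, oil bottle and tape roll standing where they are.

Things in the scene. Friction and masses are not known exactly. Their poses are not given: they have to be found in the camera images.
- lid_rack: Fixed rack holding the lid: aluminium sheet 143 mm (along the slope) x 190 mm on wire legs, sloping 28 degrees from level. Origin on the worktop under the sheet, z up; the low edge lies to the rack's own -x (roughly to the robot's right). In its frame 'up the slope' is (0.883, 0, 0.469), the sheet's outward normal is (-0.469, 0, 0.883).
- rack_sheet (a point): Centre of the sheet's upper face, 85 mm above the rack's origin; the lid starts centred here within 10 mm, skirt on the sheet.
- hook_tip_a (a point): End of the upturned tip of one of two deep hooks (6 mm steel wire), at the rack's +y. Each hook leaves the sheet along the normal 55 mm down-slope of the centre, 48 mm to the side, and turns up the slope 25 mm above the sheet. The tip covers the lid's low edge by 18 mm with 4 mm of play above its top face: slide the lid 20 to 27 mm up the slope before lifting it off along the normal.
- hook_tip_b (a point): The same for the hook at the rack's -y.
- lid: Loose grey plastic lid, 102 mm (its x) x 142 mm (its y), 0.1 to 0.2 kg, alike after half a turn about z. Origin: centre of the skirt's lower edge; z points out of its top. Skirt 14 mm deep, 3 mm thick (inside 96 x 136 mm); top face of the plate at z = 18 mm. It starts lying on the rack with its x axis up the slope and its low long edge behind the hook tips.
- lid_grip (a point): Centre of the lid's bar grip, 42 mm along z from the lid's origin. The bar is 12 mm thick (along lid x), 80 mm long (along lid y), from z = 32 to 52 mm, open below, on 12 mm square posts at lid y = -34 and +34 mm.
- lid_tab (a point): Outer end of the latch tab at the lid's +y end: 40 mm wide, 4 mm thick (lid z 0 to 4 mm), standing out to lid y = 77 mm. A like tab is at the -y end.
- tub: Fixed open grey plastic tub with a pack of cards in it, outside 91 mm (its x) x 131 mm (its y), 60 mm high. Origin on the worktop under its centre, z up. Lid home: the lid's plate rests on the rim, its origin 46 mm above the tub's origin, its axes along the tub's, either way round. Home, the lid has about 2 to 3 mm of play all round.
- tub_rim (a point): Centre of the tub's mouth at rim height, 60 mm above the tub's origin. The topmost 14 mm of the walls lean in by 5 mm to lead the lid on.
- catch_left (a joint): Steel spring catch at the tub's +y end (30 mm wide, top 61 mm above the worktop, outer face 80 mm from the tub's centre). Value: outward travel in m, 0 at rest and when snapped over the lid's tab, about 0.0035 as the tab passes. The tabs meet the catches some 11 mm above home; about 8 to 15 N in all, pressed at the lid's middle, pushes both past.
- catch_right (a joint): The same catch at the tub's -y end, outward to the tub's -y.
- glue: Bystander: glue stick standing upright, 24 mm across, 86 mm high; origin under its centre. Leave it alone.
- brass_weight: Bystander: brass check weight with a neck, 36 mm across, 57 mm high; origin under its centre. Leave it alone.
- oiler: Bystander: small oil bottle with spout, 45 mm across, 138 mm high; origin under its centre. Leave it alone.
- tape: Bystander: roll of brown packing tape lying flat, 104 mm across, 48 mm high; origin under its centre. Leave it alone.

How it is judged:
By the outcome, as a careful person would: the job done as asked, in the order asked, and still so for the second after the job is handed in, with the robot touching nothing.
It also fails if it takes over 43 s, if anything falls off the work surface, if the arm or the gripper's body presses on something with over 40 N, if the wrist force passes 120 N, or if a joint passes its speed limit or range.

## Working session

There is one attempt and no reset: what is moved stays moved. The work goes in short steps, Python scripts to look and compute and a tool call to move; the robot and the scene stay as the last step left them, time stands still between calls to the robot, and variables do not carry over. Pictures are saved under pics/ and viewed, at most 10 in all, crops included, and the job is handed in when it is done.

Besides the shell and the picture viewer there is one more tool, called as name(argument=value, ...) on one line, values as JSON. carry_out: Moves the arm, as the interface text tells. Its arguments: {"type":"object","properties":{"steps":{"type":"array","items":{"type":"array"}},"newtons":{"type":"number"}},"required":["steps"]}

```bash
mkdir -p pics; python3 - <<'E'
from workcell import bot, eyes
import cv2, pickle, numpy as np
d={}
for n in("side","top","wrist"):
    c=eyes.capture(n); d[n]=c; cv2.imwrite(f"pics/{n}0.png",c["pixels"])
    print(n,np.round(c["extrinsics"],3).tolist(),np.round(c["mtx"],1).tolist(),c["distortion"])
pickle.dump(d,open("cap0.pkl","wb"))
cv2.imwrite("pics/st0.png",cv2.resize(np.vstack([d["side"]["pixels"],d["top"]["pixels"]]),None,fx=.78,fy=.78))
o=bot.get_obs();print(o, bot.grip_depth)
E
```

```text
side [[-0.87, -0.493, 0.02, 531.461], [0.308, -0.512, 0.802, -254.567], [-0.385, 0.704, 0.597, -764.855], [0.0, 0.0, 0.0, 1.0]] [[405.0, 0.0, 253.8], [0.0, 405.0, 188.1], [0.0, 0.0, 1.0]] [-0.06428266  0.          0.          0.          0.        ]
top [[0.003, -1.0, 0.002, 9.211], [0.99, 0.003, 0.138, -613.617], [-0.138, 0.001, 0.99, -1151.151], [0.0, 0.0, 0.0, 1.0]] [[459.1, 0.0, 258.2], [0.0, 459.1, 191.7], [0.0, 0.0, 1.0]] [-0.1631813  0.         0.         0.         0.       ]
wrist [[0.331, -0.943, -0.002, -573.573], [0.908, 0.32, -0.271, 35.98], [0.256, 0.088, 0.963, -378.93], [0.0, 0.0, 0.0, 1.0]] [[297.3, 0.0, 253.2], [0.0, 297.3, 190.3], [0.0, 0.0, 1.0]] [-0.00868169  0.          0.          0.          0.        ]
{'time_s': 0.15, 'q': array([-1.38349682e+00,  2.07268883e-01,  1.54261341e+00, -2.49050941e-05,
        1.39351485e+00, -1.50499499e-01]), 'dq': array([-3.11387284e-04, -2.67204432e-03, -4.01612052e-03, -5.78055257e-04,
        4.81176974e-05,  6.33861020e-04]), 'tau': array([ 1.30361786e-04, -3.83508754e+01, -2.92037165e+01, -2.69237808e-04,
        6.49730733e-03, -5.43878841e-06]), 'eef_pos': array([ 190.43344663, -541.92920181,  230.37305192]), 'orientation': array([-3.09510968e+00, -5.27797857e-01,  9.05943241e-05]), 'force': array([ 0.62847806, -0.34573648,  0.07809585]), 'wrist_torque': array([0.02059049, 0.01246046, 0.00149027]), 'grip_force': 0.0, 'width': 85.50346696860412} 18.700000000000003
```

View pics/side0.png

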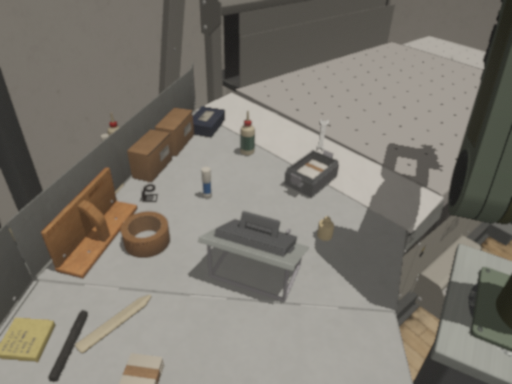

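View pics/top0.png

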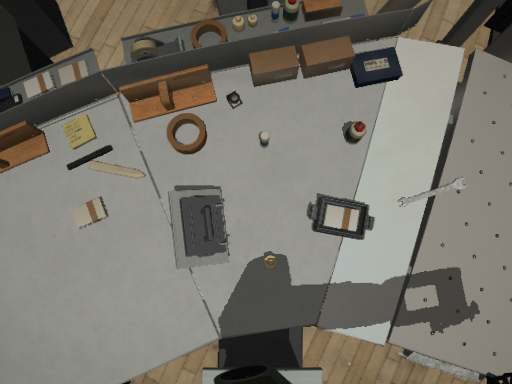

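The side view shows the rack with the lid near (253,240) and the tub at (312,172). In the top view the rack is at (200,226) with its hooks on the right edge at x≈225, and the tub is at (341,216). I'll zoom in on both.

```bash
python3 - <<'E'
import pickle,cv2,numpy as np
d=pickle.load(open("cap0.pkl","rb"));p=d["top"]["pixels"]
a=cv2.resize(p[176:276,160:240],None,fx=5,fy=5,interpolation=cv2.INTER_CUBIC)
b=cv2.resize(p[176:276,300:380],None,fx=5,fy=5,interpolation=cv2.INTER_CUBIC)
im=np.clip(np.hstack([a,b]).astype(float)*1.4,0,255).astype(np.uint8)
cv2.imwrite("pics/z0.png",im)
E
```

```text
(no output)
```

View pics/z0.png

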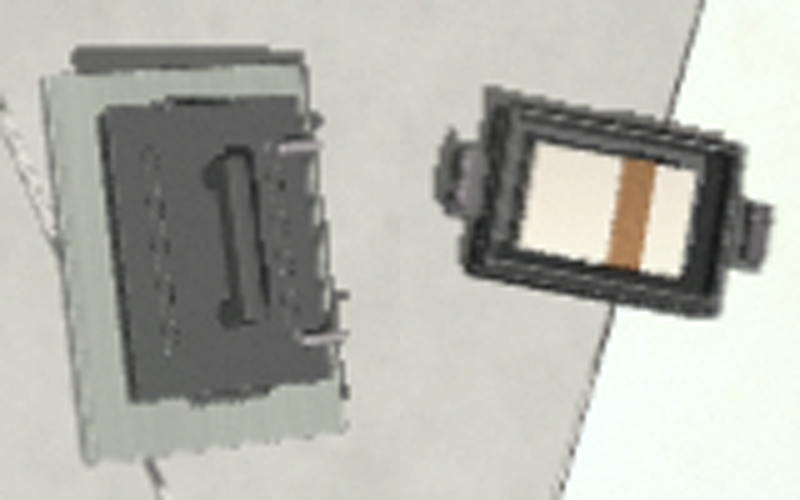

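```bash
cat > h.py <<'E'
import numpy as np,cv2,pickle
from scipy.spatial.transform import Rotation as R
from scipy.optimize import least_squares
def proj(c,P):
    E=np.asarray(c["extrinsics"]);X=np.atleast_2d(P)@E[:3,:3].T+E[:3,3]
    X=X*[1,-1,-1]
    return cv2.projectPoints(X.reshape(-1,1,3),np.zeros(3),np.zeros(3),np.asarray(c["mtx"]),np.asarray(c["distortion"]))[0].reshape(-1,2)
def place(v,L):  # v=x,y,yaw
    return R.from_euler("z",v[2]).apply(L)+[v[0],v[1],0]
UP=np.array([.883,0,.469]);NO=np.array([-.469,0,.883]);YY=np.array([0,1.,0])
def sl(s,y,n): return np.array([0,0,85])+s*UP+y*YY+n*NO
def fit(obs,v0,z=None):  # obs: list of (cam, local Nx3, pix Nx2)
    f=lambda v:np.concatenate([(proj(c,place(v,np.array(L)))-p).ravel() for c,L,p in obs])
    r=least_squares(f,v0,loss="soft_l1");return r.x,np.round(r.fun.reshape(-1,2),1)
E
python3 - <<'E'
from h import *
d=pickle.load(open("cap0.pkl","rb"));t=d["top"]
za=lambda a:np.array(a)/5+[159.6,175.6]; zb=lambda a:(np.array(a)-[400,0])/5+[299.6,175.6]
L=[sl(71.5,-95,0),sl(71.5,95,0),sl(-71.5,-95,0),sl(-71.5,95,0)]
v,r=fit([(t,L,za([(42,78),(85,465),(305,65),(345,430)]))],[500,120,1.4]);print("rack",v,r.tolist())
# lid offset in rack: s,y,psi
Lid=np.array([[51,-71,18],[51,71,18],[-51,71,18],[-51,-71,18],[0,-40,52],[0,40,52]])
px=za([(100,113),(132,403),(332,378),(300,97),(237,150),(253,322)])
def g(w):
    q=R.from_euler("z",w[2]).apply(Lid)+[w[0],w[1],0]
    return (proj(t,place(v,np.array([sl(*a) for a in q])))-px).ravel()
r=least_squares(g,[0,0,0]);print("lid",r.x,np.round(r.fun,1))
T=[[-45.5,65.5,46],[45.5,65.5,46],[45.5,-65.5,46],[-45.5,-65.5,46],[0,80,61],[0,-80,61]]
# image: +y tub = left
px=zb([(465,270),(490,90),(745,147),(718,315),(440,180),(770,235)])
v,r=fit([(t,T,px)],[500,-190,-.2]);print("tub",v,r.tolist())
for n,px_,h in(("glue",(264,133),86),("brass",(270,258),57),("oiler",(357,126),138),("tape",(187,133),48)):
    print(n,np.round(least_squares(lambda u:(proj(t,[u[0],u[1],h])-px_).ravel(),[500,0]).x))
E
```

```text
rack [518.22623522 158.05410307   1.70282089] [[-0.4, -0.2], [-0.6, 0.1], [0.2, -0.2], [1.1, 0.3]]
lid [-4.40727034e+00 -3.42554317e+00  7.02106272e-04] [ 0.8 -0.7  0.9 -0.4 -0.5  0.1 -0.9  0.3 -0.6  1.   0.1 -0.3]
tub [ 5.47514235e+02 -2.02395586e+02 -1.81402959e-01] [[0.3, 0.2], [1.2, 1.8], [-0.7, -0.5], [-0.7, 0.3], [3.4, -0.6], [-1.6, -0.4]]
glue [759.  -3.]
brass [443. -19.]
oiler [ 765. -232.]
tape [770. 201.]
```

```bash
cat >> h.py <<'E'
RACK=[518.2,158.05,1.7028];LID=[-4.4,-3.4];TUB=[547.5,-202.4,-.1814]
def rackpose(s,y,n,rack=None):  # TCP at slope coords (from sheet centre), tool z=-normal, tool y=-up
    rack=rack or RACK
    Q=R.from_euler("z",rack[2]);p=place(rack,sl(s,y,n)[None])[0]
    z=Q.apply(-NO);yy=Q.apply(-UP);M=np.c_[np.cross(yy,z),yy,z]
    return p,R.from_matrix(M)
def tubpose(dx,dy,z,tub=None):  # TCP height z over worktop; tool down, tool y along tub +x
    tub=tub or TUB
    Q=R.from_euler("z",tub[2]);p=place(tub,np.array([[dx,dy,z]]))[0]
    y=Q.apply([1,0,0]);zz=np.array([0,0,-1.]);return p,R.from_matrix(np.c_[np.cross(y,zz),y,zz])
def to(p,Rt,cur=None):
    from workcell import bot
    o=bot.get_obs();c=R.from_rotvec(o["orientation"])
    s=c.inv().apply(p-o["eef_pos"]);t=(c.inv()*Rt).as_rotvec(degrees=True)
    print("shift",np.round(s,1),"turn",np.round(t,2),"rows",max(np.linalg.norm(s)/62.5,np.linalg.norm(t)/10.7).round(1),"| F",o["force"].round(1),"w",o["width"].round(1),"t",o["time_s"])
E
python3 - <<'E'
from h import *
p,Q=rackpose(-4.4,-3.4,170);print(p);to(p,Q)
E
```

```text
[532.57590727  75.60974914 233.0464    ]Traceback (most recent call last):
  File "<stdin>", line 2, in <module>
  File "h.py", line 29, in to
    print("shift",np.round(s,1),"turn",np.round(t,2),"rows",max(np.linalg.norm(s)/62.5,np.linalg.norm(t)/10.7).round(1),"| F",o["force"].round(1),"w",o["width"].round(1),"t",o["time_s"])
                                                                                                                                                      ^^^^^^^^^^^^^^^^
AttributeError: 'float' object has no attribute 'round'
```

```bash
sed -i 's/o\["width"\].round(1)/round(float(o["width"]),1)/' h.py
python3 - <<'E'
from h import *
p,Q=rackpose(-4.4,-3.4,170);print(p);to(p,Q)
E
```

```text
[532.57590727  75.60974914 233.0464    ]
shift [ 527.5 -469.3   -1.7] turn [27.77  2.87 11.56] rows 11.3 | F [ 0.6 -0.3  0.1] w 85.5 t 0.15
```

carry_out(steps=[[[130,-115,-10],[0,0,0],60],[[528,-469,-2],[28,3,11.5],60],[[528,-469,-2],[28,3,11.5],60],[[528,-469,-2],[28,3,11.5],60],[[528,-469,-2],[28,3,11.5],60],[[528,-469,-2],[28,3,11.5],60],[[528,-469,-2],[28,3,11.5],60],[[528,-469,-2],[28,3,11.5],60],[[528,-469,-2],[28,3,11.5],60],[[528,-469,-2],[28,3,11.5],60],[[528,-469,-2],[28,3,11.5],60],[[528,-469,-2],[28,3,11.5],60]], newtons=60)

```text
time_s: 1.65
eef_pos: [533.5, 78.0, 233.0]
orientation: [-2.645, -0.182, 0.043]
force: [-0.5, -1.2, 0.2]
width: 59.9
grip_force: 0.0
```

```bash
python3 - <<'E'
from h import *
from workcell import eyes
c=eyes.capture("wrist");pickle.dump(c,open("w1.pkl","wb"))
im=cv2.resize(c["pixels"],None,fx=1.5,fy=1.5,interpolation=cv2.INTER_CUBIC)
im=np.clip(im*1.3,0,255).astype(np.uint8);cv2.imwrite("pics/w1.png",im)
pts=[sl(s,y,0) for s in(-71.5,71.5) for y in(-95,95)]+[sl(-37,48,25),sl(-37,-48,25)]
print(np.round(proj(c,place(RACK,np.array(pts)))*1.5))
p,Q=rackpose(-4.4,-3.4,170);to(p,Q)
E
```

```text
[[486. 125.]
 [469. 385.]
 [270. 124.]
 [285. 384.]
 [430. 341.]
 [436. 200.]]
shift [-1.6  2.3 -1.2] turn [-0.21 -0.    0.29] rows 0.0 | F [0.1 1.5 0.3] w 59.9 t 1.7
```

View pics/w1.png

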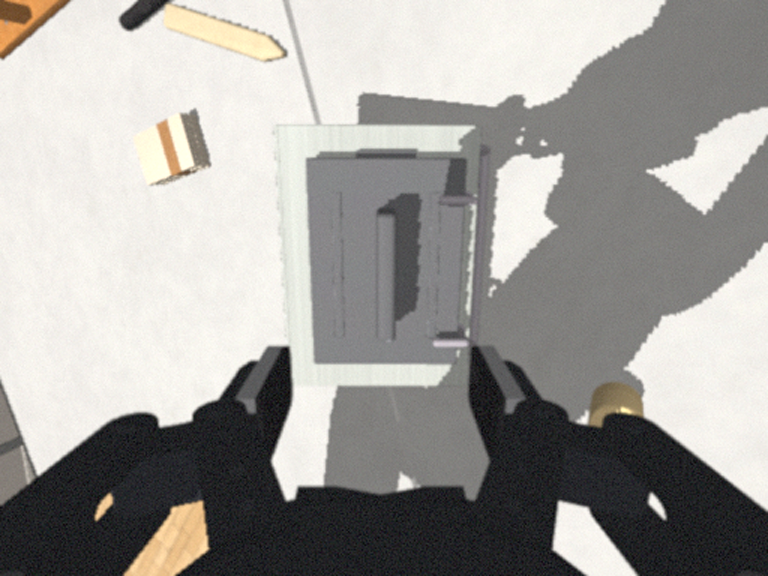

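The wrist view shows the lid plate corners at about (307,159), (315,362) and (466,157), the bar from (386,211) to (388,337), and the hook tips at (440,200) and (433,343). The prediction agrees within about 4 px. Next I'll refine the rack and lid fit.

```bash
python3 - <<'E'
from h import *
t=pickle.load(open("cap0.pkl","rb"))["top"];w=pickle.load(open("w1.pkl","rb"))
za=lambda a:np.array(a)/5+[159.6,175.6]; zw=lambda a:(np.array(a)+.5)/1.5-.5
L=[sl(71.5,-95,0),sl(71.5,95,0),sl(-71.5,-95,0),sl(-71.5,95,0)]
pt=za([(42,78),(85,465),(305,65),(345,430)]);pw=zw([(276,125),(290,386),(480,127),(468,387)])
H=[sl(-37,-48,25),sl(-37,48,25)]
v,r=fit([(w,L,pw)],RACK);print("w",v,r.tolist())
v,r=fit([(t,L,pt),(w,L,pw)],RACK);print("tw",v)
print("hooks",(proj(w,place(v,np.array(H)))*1.5).round(1).tolist())
Lid=np.array([[51,-71,18],[51,71,18],[-51,-71,18],[0,-40,52],[0,40,52]])
LT=np.array([[51,-71,18],[51,71,18],[-51,71,18],[-51,-71,18],[0,-40,52],[0,40,52]])
px=zw([(307,159),(315,362),(466,157),(386,211),(388,337)])
pxt=za([(100,113),(132,403),(332,378),(300,97),(237,150),(253,322)])
def g(q,both):
    f=lambda L_:place(v,np.array([sl(*a) for a in R.from_euler("z",q[2]).apply(L_)+[q[0],q[1],0]]))
    e=(proj(w,f(Lid))-px).ravel()
    return np.r_[e,(proj(t,f(LT))-pxt).ravel()] if both else e
for b in(0,1):
    r=least_squares(g,[0,0,0],args=(b,));print("lid",r.x,np.round(r.fun,1).tolist())
E
```

```text
w [517.07568649 157.90265338   1.70341084] [[-4.0, 0.8], [-3.1, -0.4], [4.2, 0.1], [1.0, -0.4]]
tw [517.29798088 157.83461383   1.70293919]
hooks [[435.8, 201.8], [430.5, 342.2]]
lid [-5.89453877 -4.85234451  0.0115925 ] [-1.0, -1.4, 0.6, 0.1, 0.4, -0.9, 0.5, 0.4, -0.6, 2.1]
lid [-5.63807323 -4.76516529  0.00890106] [-1.0, -1.5, 0.1, 0.1, 0.3, -0.6, 0.4, 0.5, -0.9, 2.2, 1.1, -0.7, 1.7, -0.5, 0.2, -0.3, -0.6, -0.0, -0.2, 0.8, 0.7, -0.5]
```

```bash
sed -i 's/^RACK=.*;TUB/RACK=[517.3,157.83,1.7029];LID=[-5.6,-4.8];TUB/' h.py
python3 - <<'E'
from h import *
for n in (75,25): to(*rackpose(-5.6,-4.8,n))
E
```

```text
shift [-1.2  4.  93.8] turn [-0.21 -0.    0.28] rows 1.5 | F [0.1 1.5 0.3] w 59.9 t 1.7
shift [ -1.2   4.2 143.7] turn [-0.21 -0.    0.28] rows 2.3 | F [0.1 1.5 0.3] w 59.9 t 1.7
```

carry_out(steps=[[[-1,4,40],[0,0,0],50],[[-1,4,80],[0,0,0],50],[[-1,4,105],[0,0,0],50],[[-1,4,125],[0,0,0],50],[[-1,4,143],[0,0,0],50],[[-1,4,143],[0,0,0],50],[[-1,4,143],[0,0,0],50]])

```text
time_s: 2.58
eef_pos: [524.8, 137.5, 105.8]
orientation: [-2.646, -0.176, 0.04]
force: [0.2, 0.5, -0.1]
width: 50.0
grip_force: 0.0
```

```bash
python3 - <<'E'
from h import *
from workcell import eyes
to(*rackpose(-5.6,-4.8,25))
c=eyes.capture("side")
im=cv2.resize(c["pixels"][170:310,180:330],(750,700))[:600];cv2.imwrite("pics/s1.png",np.clip(im*1.3,0,255).astype(np.uint8))
E
```

```text
shift [ 0.1 -3.3  3.3] turn [-0.11 -0.17  0.07] rows 0.1 | F [ 0.2  0.5 -0.1] w 50.0 t 2.575
```

View pics/s1.png

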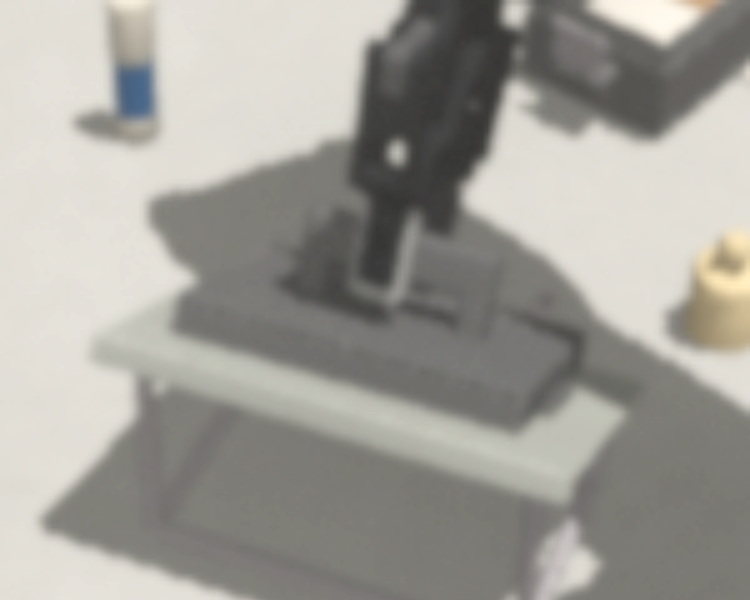

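The side view has the near finger straddling the bar (fingertip at about (380,300)), just above the plate. I'll correct the position by 3 mm and close.

carry_out(steps=[[[0,-3,3],[0,0,0],50],[[0,-3,3],[0,0,0],5],[[0,-3,3],[0,0,0],5],[[0,-3,3],[0,0,0],5],[[0,-3,3],[0,0,0],5],[[0,-3,3],[0,0,0],5],[[0,-3,3],[0,0,0],5],[[0,-3,3],[0,0,0],5]], newtons=70)

```text
time_s: 3.62
eef_pos: [523.9, 142.0, 104.3]
orientation: [-2.646, -0.176, 0.04]
force: [0.8, -0.9, 3.5]
width: 11.1
grip_force: 69.4
```

```bash
python3 - <<'E'
from h import *
to(*rackpose(-5.6,-4.8,25))
E
```

```text
shift [ 0.3  0.  -0.2] turn [-0.12 -0.13  0.08] rows 0.0 | F [ 0.8 -0.9  3.5] w 11.1 t 3.625
```

carry_out(steps=[[[0,-5,-1],[0,0,0],5],[[0,-10,-1.5],[0,0,0],5],[[0,-15,-1.5],[0,0,0],5],[[0,-20,-1.5],[0,0,0],5],[[0,-24,-1.5],[0,0,0],5],[[0,-24,-1.5],[0,0,0],5],[[0,-24,-1.5],[0,0,0],5]])

```text
time_s: 4.5
eef_pos: [520.9, 162.4, 116.7]
orientation: [-2.646, -0.176, 0.041]
force: [-0.6, -0.6, -1.5]
width: 10.9
grip_force: 68.9
```

```bash
python3 - <<'E'
from h import *
from workcell import eyes
to(*rackpose(-5.6,-4.8,25))
c=eyes.capture("wrist");pickle.dump(c,open("w2.pkl","wb"))
im=cv2.resize(c["pixels"],None,fx=1.5,fy=1.5,interpolation=cv2.INTER_CUBIC)
cv2.imwrite("pics/w2.png",np.clip(im*1.4,0,255).astype(np.uint8))
print(proj(c,place(RACK,np.array([sl(-39,-48,25),sl(-39,48,25)])))*1.5)
E
```

```text
shift [ 0.6 24.1  1. ] turn [-0.13 -0.09  0.07] rows 0.4 | F [-0.6 -0.6 -1.5] w 10.9 t 4.5
[[557.08501148 236.95108624]
 [529.81403295 484.97703995]]
```

View pics/w2.png

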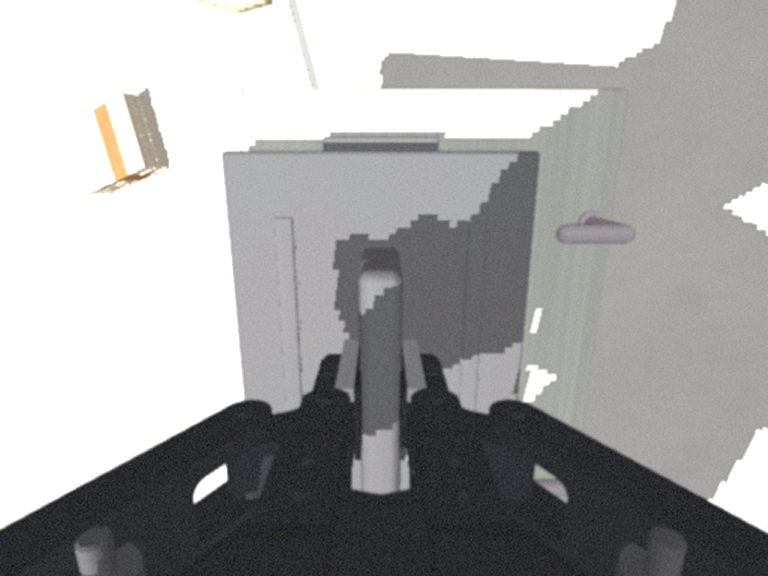

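The lid has slid 24 mm. Its low edge is at column ~535 and the hook tip at 557, so it is clear of the tips. I'll compute where the lid sits in the hand, then lift along the normal.

```bash
python3 - <<'E'
from h import *
from workcell import bot
w=pickle.load(open("w2.pkl","rb"));o=bot.get_obs();c=R.from_rotvec(o["orientation"])
# lid in tool frame: lid z=-tool z, lid x=-tool y ; lid y=-tool x  (rh: x cross y = (-ty)x(-tx)= ty x tx=-tz ok)
M=np.array([[0,-1,0],[-1,0,0],[0,0,-1.]])
px=(np.array([(225,153),(538,152),(379,152),(244,410)])+.5)/1.5-.5
def g(q,full=0):
    Lp=np.array([[51,-71,18],[-51,-71,18],[0,-71,18],[51,11,18]]);
    Lp[3,1]=q[4]
    X=R.from_euler("z",q[3]).apply(Lp)@M.T+[q[0],q[1],q[2]]
    return (proj(w,c.apply(X)+o["eef_pos"])-px).ravel()
r=least_squares(g,[0,0,25,0,20]);print(r.x,r.fun.round(2))
for n in(150,):
    to(*rackpose(18.4,-4.8,n))
to(*tubpose(0,0,170))
E
```

```text
[-9.24359464e-01  5.00758778e-02  2.38171763e+01  4.14186166e-03
  2.00000000e+01] [-2.68  0.7   1.05  0.4   0.81  0.79  0.97 -2.23]
shift [   0.9   -0.3 -123.9] turn [-0.13 -0.09  0.07] rows 2.0 | F [ 1.2  0.3 -1.2] w 10.8 t 4.55
shift [ -21.6  296.9 -219.1] turn [-24.21 -17.74 -70.47] rows 7.2 | F [ 1.2  0.3 -1.2] w 10.8 t 4.55
```

carry_out(steps=[[[0,0,-10],[0,0,0],5],[[0,0,-30],[0,0,0],5],[[0,0,-60],[0,0,0],5],[[0,0,-90],[0,0,0],5],[[0,0,-110],[0,0,0],5],[[0,0,-110],[0,0,0],5]])

```text
time_s: 5.3
eef_pos: [529.2, 109.9, 215.9]
orientation: [-2.647, -0.176, 0.034]
force: [-0.5, -0.3, -1.4]
width: 10.8
grip_force: 68.9
```

```bash
python3 - <<'E'
from h import *
to(*tubpose(0,0,190))
E
```

```text
shift [ -22.8  287.6 -123.9] turn [-23.95 -17.93 -70.49] rows 7.2 | F [-0.5 -0.3 -1.4] w 10.8 t 5.3
```

```bash
python3 - <<'E'
from h import *
to(*tubpose(0,-170,200))
E
```

```text
shift [ -74.9  425.5 -209. ] turn [-23.95 -17.93 -70.49] rows 7.7 | F [-0.5 -0.3 -1.4] w 10.8 t 5.3
```

carry_out(steps=[[[-75,425,-209],[-24,-18,-70.5],5],[[-75,425,-209],[-24,-18,-70.5],5],[[-75,425,-209],[-24,-18,-70.5],5],[[-75,425,-209],[-24,-18,-70.5],5],[[-75,425,-209],[-24,-18,-70.5],5],[[-75,425,-209],[-24,-18,-70.5],5],[[-75,425,-209],[-24,-18,-70.5],5],[[-75,425,-209],[-24,-18,-70.5],5],[[-75,425,-209],[-24,-18,-70.5],5],[[-75,425,-209],[-24,-18,-70.5],5],[[-75,425,-209],[-24,-18,-70.5],5],[[-75,425,-209],[-24,-18,-70.5],5]])

```text
time_s: 6.8
eef_pos: [516.1, -366.8, 197.6]
orientation: [-2.407, -2.013, 0.006]
force: [0.2, 0.6, -1.2]
width: 10.7
grip_force: 68.8
```

```bash
python3 - <<'E'
from h import *
from workcell import eyes
to(*tubpose(0,-170,200))
c=eyes.capture("wrist");pickle.dump(c,open("w3.pkl","wb"))
im=cv2.resize(c["pixels"],None,fx=1.5,fy=1.5,interpolation=cv2.INTER_CUBIC)
cv2.imwrite("pics/w3.png",np.clip(im*1.3,0,255).astype(np.uint8))
E
```

```text
shift [-2.6  1.2 -2.4] turn [-0.29  0.05  0.2 ] rows 0.1 | F [ 0.2  0.6 -1.2] w 10.7 t 6.8
```

View pics/w3.png

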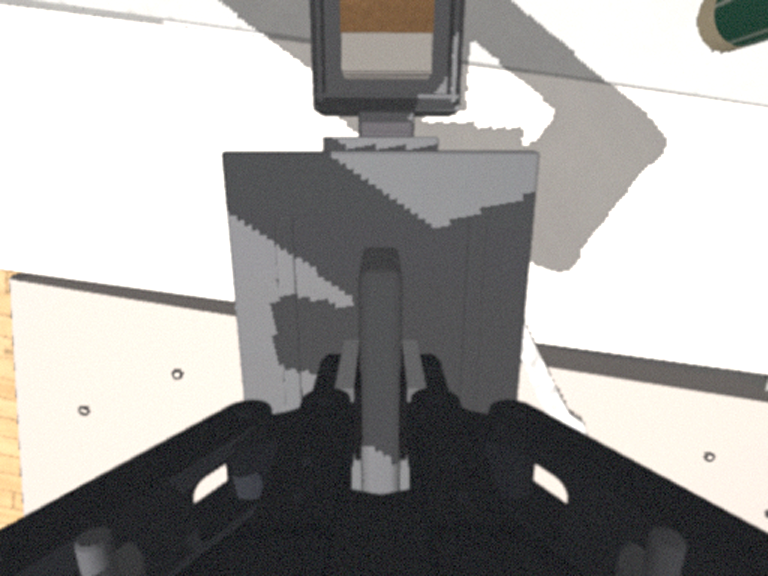

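The tub's near end is visible at the top of the wrist view (corners at about (315,110) and (463,108), catch in columns 358–414), and the lid is well aligned with it laterally. I'll compare this with the model.

```bash
python3 - <<'E'
from h import *
w=pickle.load(open("w3.pkl","rb"))
for z,hx,hy in((0,45.5,65.5),(46,45.5,65.5),(60,40.5,60.5),(60,38,58)):
    print(z,(proj(w,place(TUB,np.array([[-hx,-hy,z],[hx,-hy,z],[-hx,-20,z],[hx,-20,z]])))*1.5+.25).round(1).tolist())
print("catch",(proj(w,place(TUB,np.array([[-15,-80,61],[15,-80,61],[-15,-77,61]])))*1.5+.25).round(1).tolist())
g=cv2.resize(w["pixels"],None,fx=1.5,fy=1.5,interpolation=cv2.INTER_CUBIC)[:,:,1].astype(int)
for r in(20,60,90): print(r,g[r,300:345:2].tolist(),g[r,430:475:2].tolist())
for cc in(340,440,385): print(cc,g[70:145:3,cc].tolist())
E
```

```text
0 [[321.3, 111.5], [448.5, 111.9], [319.3, 41.2], [451.4, 41.5]]
46 [[311.4, 103.7], [459.1, 104.2], [308.6, 21.2], [463.0, 21.6]]
60 [[316.0, 91.6], [454.9, 92.0], [313.5, 13.7], [458.3, 14.0]]
60 [[320.1, 87.0], [450.8, 87.4], [318.0, 13.7], [453.9, 14.0]]
catch [[359.9, 126.9], [410.5, 127.1], [359.8, 121.6]]
20 [108, 111, 110, 106, 108, 84, 52, 48, 57, 65, 55, 46, 56, 70, 64, 69, 68, 66, 68, 66, 69, 73, 73] [68, 69, 66, 63, 63, 67, 63, 66, 64, 62, 49, 47, 62, 63, 58, 52, 59, 91, 109, 106, 108, 109, 110]
60 [152, 121, 127, 128, 124, 110, 67, 47, 55, 62, 58, 45, 51, 62, 66, 63, 68, 66, 68, 61, 79, 116, 127] [120, 86, 64, 65, 70, 67, 67, 69, 66, 51, 50, 89, 116, 105, 59, 53, 86, 91, 101, 143, 188, 193, 195]
90 [230, 229, 231, 230, 230, 232, 169, 62, 48, 58, 67, 51, 50, 61, 65, 67, 68, 68, 65, 68, 68, 64, 67] [68, 65, 71, 88, 112, 121, 121, 118, 95, 60, 85, 118, 110, 68, 57, 91, 120, 128, 140, 190, 229, 230, 230]
340 [72, 66, 68, 66, 67, 69, 69, 67, 64, 56, 43, 44, 48, 49, 45, 66, 147, 233, 231, 231, 231, 234, 194, 115, 110]
440 [65, 67, 67, 66, 66, 98, 118, 117, 104, 108, 68, 68, 64, 75, 52, 89, 239, 190, 127, 127, 129, 129, 130, 127, 127]
385 [112, 101, 93, 78, 67, 67, 67, 68, 67, 58, 43, 44, 46, 48, 59, 67, 65, 73, 91, 91, 88, 87, 88, 119, 118]
```

```bash
python3 - <<'E'
from h import *
to(*tubpose(.5,0,110))
E
```

```text
shift [167.7   2.7  87.5] turn [-0.28  0.06  0.19] rows 3.0 | F [ 0.1  0.  -1.3] w 10.8 t 6.85
```

carry_out(steps=[[[60,1,0],[0,0,0],5],[[120,2,0],[-0.3,0,0.2],5],[[168,2.5,10],[-0.3,0,0.2],5],[[168,2.5,50],[-0.3,0,0.2],5],[[168,2.5,87],[-0.3,0,0.2],5],[[168,2.5,87],[-0.3,0,0.2],5],[[168,2.5,87],[-0.3,0,0.2],5]])

```text
time_s: 7.72
eef_pos: [548.7, -203.6, 111.9]
orientation: [2.412, 2.007, 0.0]
force: [0.6, 0.4, -0.7]
width: 10.8
grip_force: 68.8
```

```bash
python3 - <<'E'
from h import *
from workcell import eyes
to(*tubpose(.5,0,84))
c=eyes.capture("top")["pixels"];s=eyes.capture("side")["pixels"]
a=cv2.resize(s[130:215,265:365],(600,510),interpolation=cv2.INTER_CUBIC)
cv2.imwrite("pics/s3.png",np.clip(a*1.4,0,255).astype(np.uint8))
E
```

```text
shift [ 1.  -1.  27.9] turn [ 0.15  0.11 -0.08] rows 0.4 | F [ 0.6  0.4 -0.7] w 10.8 t 7.725
```

View pics/s3.png

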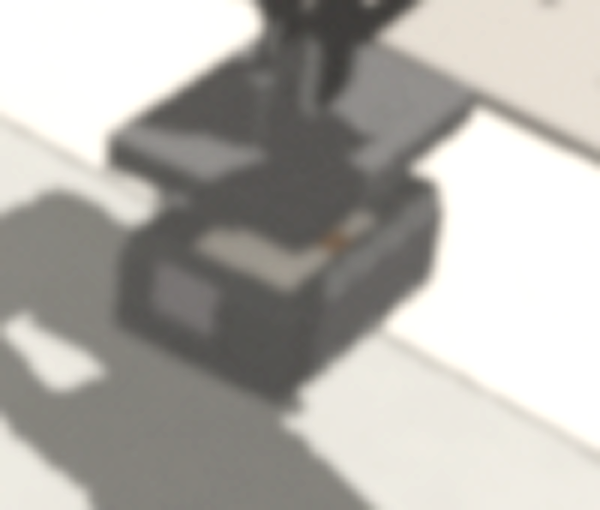

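The side view shows the lid parallel to the tub mouth and centred above it. I'll lower it slowly onto the lead-in.

carry_out(steps=[[[1,-1,10],[0.1,0.1,-0.1],5],[[1,-1,18],[0.1,0.1,-0.1],5],[[1,-1,24],[0.1,0.1,-0.1],5],[[1,-1,27],[0.1,0.1,-0.1],5],[[1,-1,30],[0.1,0.1,-0.1],5],[[1,-1,30],[0.1,0.1,-0.1],5]])

```text
time_s: 8.57
eef_pos: [547.1, -202.6, 81.8]
orientation: [-2.412, -2.011, 0.001]
force: [-3.1, 0.0, 6.6]
width: 10.9
grip_force: 70.1
```

carry_out(steps=[[[0,-1,2],[0,0,0],5],[[0,-1,4],[0,0,0],5],[[0,-1,4],[0,0,0],5]])

```text
time_s: 8.95
eef_pos: [546.9, -203.5, 78.9]
orientation: [2.411, 2.011, -0.001]
force: [-3.5, -2.9, 9.3]
width: 10.9
grip_force: 70.8
```

carry_out(steps=[[[0,-1,2],[0,0,0],5],[[0,-1,4],[0,0,0],5],[[0,-1,6],[0,0,0],5],[[0,-1,6],[0,0,0],5]])

```text
time_s: 9.45
eef_pos: [547.4, -205.9, 76.5]
orientation: [2.407, 2.007, -0.002]
force: [-8.0, -5.1, 21.7]
width: 10.8
grip_force: 73.3
```

carry_out(steps=[[[-1,-1,-3],[0,0,0],5],[[-3,-2.5,-3],[0,0,0],5],[[-3,-2.5,-3],[0,0,0],5]])

```text
time_s: 9.82
eef_pos: [545.2, -205.8, 76.3]
orientation: [2.41, 2.006, 0.006]
force: [2.4, -2.6, 7.6]
width: 10.7
grip_force: 71.2
```

```bash
python3 - <<'E'
from h import *
from workcell import bot
to(*tubpose(0,0,70));o=bot.get_obs();print(o["wrist_torque"],o["eef_pos"],o["force"])
E
```

```text
shift [3.8 1.6 6.3] turn [ 0.38  0.05 -0.07] rows 0.1 | F [ 2.4 -2.6  7.6] w 10.7 t 9.825
[ 0.32180492 -0.42310342 -0.17202792] [ 545.19128192 -205.84605192   76.31893277] [ 2.41741612 -2.59199258  7.60538102]
```

carry_out(steps=[[[-1.5,0.7,0],[0,0,0],5],[[-1.5,0.7,3],[0,0,0],5],[[-1.5,0.7,5],[0,0,0],5],[[-1.5,0.7,5],[0,0,0],5]])

```text
time_s: 10.32
eef_pos: [545.1, -207.2, 71.7]
orientation: [2.409, 2.009, 0.003]
force: [-0.6, 1.2, 12.2]
width: 11.1
grip_force: 72.0
```

carry_out(steps=[[[0.5,0,2],[0,0,0],5],[[0.5,0,4],[0,0,0],5],[[0.5,0,6],[0,0,0],5],[[0.5,0,6],[0,0,0],5]])

```text
time_s: 10.82
eef_pos: [546.0, -206.2, 67.4]
orientation: [2.409, 2.008, 0.005]
force: [-2.1, 5.0, 19.1]
width: 11.0
grip_force: 73.9
```

carry_out(steps=[[[-0.7,0,2],[0,0,0],5],[[-0.7,0,4],[0,0,0],5],[[-0.7,0,4],[0,0,0],5]])

```text
time_s: 11.2
eef_pos: [546.1, -206.2, 67.2]
orientation: [2.409, 2.01, 0.005]
force: [-10.3, 10.9, 41.1]
width: 11.3
grip_force: 77.2
```

```bash
python3 - <<'E'
from h import *
from workcell import eyes,bot
o=bot.get_obs();print(o["force"],o["wrist_torque"],o["eef_pos"])
s=eyes.capture("side")["pixels"]
a=cv2.resize(s[140:205,270:355],(680,520),interpolation=cv2.INTER_CUBIC)
cv2.imwrite("pics/s4.png",np.clip(a*2.0,0,255).astype(np.uint8))
E
```

```text
[-10.34081302  10.90277696  41.130844  ] [ 1.03582696  1.87582923 -0.09303335] [ 546.07422863 -206.21081358   67.20907318]
```

View pics/s4.png

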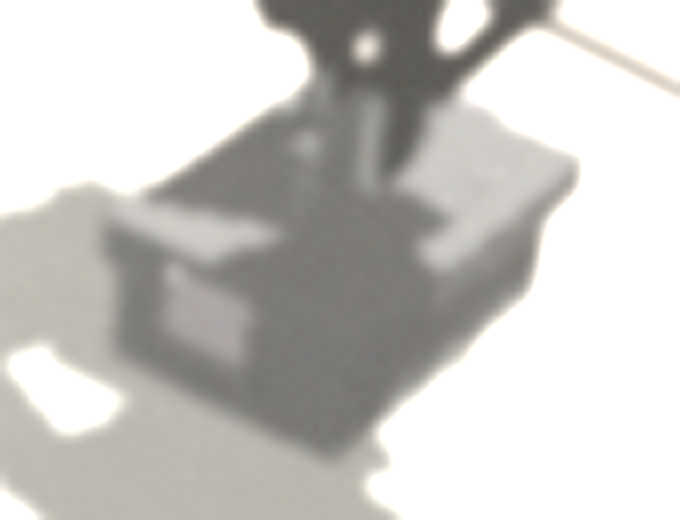

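The lid looks level and seated, with the +y catch standing over its end, and the descent stalled at 41 N. I'll ease off the force and check that the catches hold with a slight upward pull.

carry_out(steps=[[[0,-1,-3],[0,0,0],5],[[-1,-1,-6],[0,0,0],5],[[-1,-1,-8],[0,0,0],5],[[-1,-1,-8],[0,0,0],5]])

```text
time_s: 11.75
eef_pos: [544.4, -207.1, 67.9]
orientation: [2.409, 2.009, 0.006]
force: [5.3, 2.2, 3.0]
width: 11.2
grip_force: 71.5
```

carry_out(steps=[[[-0.3,1,-1],[0,0,0],5],[[-0.3,1,-2],[0,0,0],5],[[-0.3,1,-2],[0,0,0],5]])

```text
time_s: 12.12
eef_pos: [544.4, -207.1, 68.0]
orientation: [2.411, 2.01, 0.005]
force: [7.1, 1.4, -4.7]
width: 11.0
grip_force: 70.3
```

carry_out(steps=[[[0,1.5,3],[0,0,0],5],[[0,1.5,6],[0,0,0],5],[[0,1.5,6],[0,0,0],5],[[0,1.5,2],[0,0,0],5],[[0,1.5,1],[0,0,0],5],[[0,1.5,1],[0,0,0],5]])

```text
time_s: 12.88
eef_pos: [544.6, -207.5, 67.9]
orientation: [-2.413, -2.011, -0.002]
force: [2.1, 3.1, 4.7]
width: 10.8
grip_force: 71.8
```

Seated and nearly force-free. I'll release and back straight up.

carry_out(steps=[[[0,1.5,0],[0,0,0],20],[[0,1.5,0],[0,0,0],40],[[0,1.5,0],[0,0,0],45],[[0,1.5,0],[0,0,0],45],[[0,1.5,-20],[0,0,0],45],[[0,1.5,-60],[0,0,0],45],[[0,1.5,-110],[0,0,0],45],[[-60,1.5,-150],[0,0,0],45],[[-80,1.5,-150],[0,0,0],45],[[-80,1.5,-150],[0,0,0],45]])

```text
time_s: 14.12
eef_pos: [530.7, -288.8, 218.4]
orientation: [2.416, 2.007, -0.0]
force: [0.5, 0.4, -0.4]
width: 44.9
grip_force: 0.0
```

```bash
python3 - <<'E'
from h import *
from workcell import eyes,bot
o=bot.get_obs();print(o["force"],o["width"],o["eef_pos"])
w=eyes.capture("wrist");s=eyes.capture("side")
pickle.dump((w,s),open("f.pkl","wb"))
T=TUB[:2]+[TUB[2]]
for dz in(46,52): print(dz,proj(w,place([545.3,-207.2,TUB[2]],np.array([[-51,-71,18+dz],[51,-71,18+dz],[51,71,18+dz],[-51,71,18+dz]]))).round(1).tolist())
a=w["pixels"][40:300,120:390];a=cv2.resize(a,(540,520),interpolation=cv2.INTER_CUBIC)
b=cv2.resize(s["pixels"][130:215,268:358][:, :],(250,236),interpolation=cv2.INTER_CUBIC)
im=np.zeros((520,790,3),np.uint8);im[:,:540]=a;im[:236,540:]=b
cv2.imwrite("pics/f.png",np.clip(im*1.5,0,255).astype(np.uint8))
E
```

```text
[ 0.4661276   0.42584021 -0.43168553] 44.85313229369374 [ 530.65851959 -288.82183098  218.44748906]
46 [[203.3, 164.6], [303.8, 164.3], [310.6, 6.7], [195.7, 7.0]]
52 [[202.3, 165.7], [304.8, 165.4], [311.9, 4.4], [194.4, 4.8]]
```

View pics/f.png

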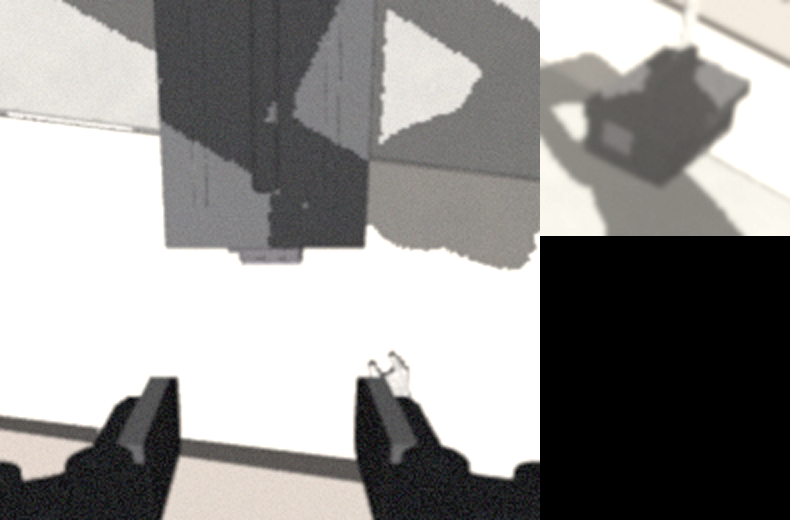

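The −y end reads 100.5 px wide, which matches home height, and the catch (crop (270,254)) stands over the tab. I'll check the far end's height numerically.

```bash
python3 - <<'E'
from h import *
w,s=pickle.load(open("f.pkl","rb"));g=w["pixels"][:,:,1].astype(int)
for r in(12,25,60): print(r,g[r,185:210].tolist(),g[r,296:322].tolist())
for far in(46,50,56):
  P=np.array([[sx*51,y,18+46+(far-46)*(y+71)/142] for y in(-71,20,52,64) for sx in(-1,1)])
  print(far,proj(w,place([545.3,-207.2,TUB[2]],P)).round(1).tolist())
print(g[0:14,250].tolist(),g[0:14,230].tolist())
E
```

```text
12 [83, 82, 83, 80, 84, 82, 80, 81, 77, 70, 60, 53, 50, 51, 47, 46, 50, 50, 50, 52, 57, 49, 50, 50, 54] [49, 53, 50, 52, 47, 50, 46, 50, 49, 53, 43, 50, 53, 68, 74, 80, 82, 77, 81, 83, 78, 82, 80, 82, 79, 85]
25 [80, 80, 81, 80, 81, 80, 79, 79, 80, 81, 74, 58, 51, 47, 48, 51, 46, 49, 50, 44, 50, 55, 46, 48, 46] [48, 45, 45, 50, 52, 48, 47, 51, 51, 51, 48, 53, 53, 70, 83, 81, 76, 82, 82, 81, 81, 81, 83, 81, 80, 83]
60 [105, 102, 99, 98, 79, 79, 76, 79, 81, 81, 82, 77, 65, 53, 49, 48, 49, 56, 53, 44, 49, 47, 47, 54, 52] [86, 89, 90, 91, 85, 88, 85, 87, 89, 82, 76, 76, 77, 82, 81, 82, 91, 120, 148, 150, 151, 153, 151, 151, 153, 153]
46 [[203.3, 164.6], [303.8, 164.3], [198.6, 68.5], [308.0, 68.1], [196.8, 30.6], [309.6, 30.3], [196.1, 15.8], [310.2, 15.4]]
50 [[203.3, 164.6], [303.8, 164.3], [198.1, 68.1], [308.5, 67.8], [196.1, 29.7], [310.3, 29.3], [195.3, 14.6], [311.0, 14.2]]
56 [[203.3, 164.6], [303.8, 164.3], [197.4, 67.6], [309.2, 67.3], [195.0, 28.2], [311.4, 27.8], [194.1, 12.6], [312.2, 12.2]]
[55, 53, 57, 61, 53, 53, 58, 48, 44, 47, 43, 54, 50, 51] [77, 78, 82, 81, 78, 76, 69, 53, 51, 49, 51, 48, 52, 46]
```

```bash
python3 -c "
from workcell import job_done
print(job_done())"
```

```text
the job is handed in; nothing more can be done
None
```

The lid came off the rack as asked (slid 24 mm up the slope, then lifted), is pressed home on the tub and released, and the job was handed in at about 14 s. The height check puts both ends at home and an upward pull of nearly 5 N didn't move it, though I read neither catch directly. I moved none of the bystander items.

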